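# Snap the tally counter onto the microscope bench's sprung bar

## Task

Pick up the orange tally counter and press its clip down over the steel bar, about midway between the red and the grey post, until both sprung arms snap past the bar and it is fully home. Then slide it along the bar until it butts against the red post and leave it there, upright and released. Press only as hard as the clip needs, never so hard that the sprung bar is driven down to its stops, meet the post gently, and leave the cups, the forceps and the spool where they are.

Things in the scene. Friction and masses are not known exactly. Their poses are not given: they have to be found in the camera images.
- counter_mid (a point): centre of the orange tally counter's body, the part to grasp: a box 30 mm (x) by 28 mm (y) by 50 mm high, dark window and steel button on top; about 0.1 kg in all. It starts upright on the bench on its clip's arms, this point 67.5 mm above its feet. Grasp it across x; fingertips stay less than 24 mm below this point (the clip begins there). z is up; turned half round about z it works the same
- clip_seat (a point): where the bar's axis lies in the counter's black clip when fully home: 43.5 mm below counter_mid, 24 mm above the feet. The clip is 30 mm long along its y (the bar's direction) and has a flat seat plate 12.5 mm above this point
- clip_mouth (a point): centre of the clip's mouth between its two feet, 22 mm below clip_seat. Two sprung arms hang on the +x and -x sides; flared feet guide the bar in (up to 3 mm off centre), meeting it with clip_seat about 18 mm above its axis; it snaps at 10 to 16 mm. Snapping takes 10 to 19 N (friction varies); then the push drops suddenly by about 5 N as the bar jumps into the seat
- bar_mid (a point): middle of the axis of the level steel bar, 25 mm in diameter, 290 mm long, running along its y; z is up. At rest the axis is 120 mm above the bench. The bar rides on springs and sinks when pressed, so the clip must be pressed well below the bar's resting height before it snaps on. Never load it with more than 30 N
- bar (a joint): how far the sprung bar is pressed down, m: 0 at rest, hard stops at 0.05. It hardly moves below 2 N, then sinks about 2.9 mm for each further newton and rises again when let go
- red_stop (a point): centre of the red post at the height of the resting bar's axis: a slotted upright straddling the bar, 12 mm thick along the bar (its y), 56 mm wide, top 14 mm above the bar's axis; at either end of the bar. A counter butting against it has clip_seat 21 mm from this point. Press on it with less than 18 N; sliding the clip along the bar takes up to 6 N
- grey_stop (a point): the same point of the grey post, alike but grey, towards the other end of the bar, 145 to 195 mm from the red one
- stand: white base of the bar's stand, 110 mm (x) by 320 mm (y) by 12 mm thick, fixed, with aluminium towers 142 mm either side of the middle that reach 16 mm above the bar's axis. Origin at the centre of its underside, below bar_mid
- stage_cup: clear plastic specimen cup, 68 mm across the rim, 40 mm high, standing on the stand's base under the bar; origin at the centre of its underside
- bench_cup: clear plastic specimen cup like the other, standing on the bench; origin at the centre of its underside
- forceps: steel forceps lying on the bench, about 145 mm long
- spool: black line spool, 66 mm across, 38 mm high; origin at the centre of its underside

How it is judged:
By the outcome, as a careful person would: the job done as asked, in the order asked, and still so for the second after the job is handed in, with the robot touching nothing.
It also fails if it takes over 64 s, if anything falls off the work surface, if the arm or the gripper's body presses on something with over 40 N, if the wrist force passes 120 N, or if a joint passes its speed limit or range.

## Robot

A 7-joint arm with a two-finger parallel gripper is mounted at the origin on the work surface. World frame = base frame: x ahead of the robot, y to its left, z up, the work surface at z = 0. Lengths are in m, angles in rad, forces in N, time in s.
With the tool pointing down it reaches from about 0.425 to 1.025 m from the base axis. Payload 3.6 kg.
Tool frame: the origin (TCP) lies midway between the tips of the shut fingers; the grasp point (between the pads) lies 19 mm behind it; z points along the fingers, y is the direction in which the jaws open and shut (so a half turn about z gives the same grasp; the last joint's range is limited). The gripper opens to 85 mm and grips with 20 to 120 N. Pads are 22 mm wide; open, the fingers measure 114 mm over their backs; the gripper's body (76 mm by 85 mm) begins 54 mm behind the grasp point. The pads swing forward as they close: fully open they stand 13 mm farther back than shut.
Start: joints at [-1.339, 0.591, 0.048, 1.609, -0.033, 0.943, -0.034], TCP at [0.231, 0.687, 0.199] pointing down, gripper open.
Joint ranges: [-2.69, 2.69], [-0.47, 2.24], [-1.27, 1.36], [0.19, 2.51], [-1.53, 4.68], [0.08, 2.07], [-3.09, 3.09]. Speed limits (rad/s): [2.57, 2.57, 3.14, 3.14, 3.14, 3.14, 3.14].

## Interface

Orientations are given as a unit quaternion [x, y, z, w].
In Python, from station import env gives the robot as it stands. The module is installed in compiled form; this text tells all that it offers.
- The arm moves only by the shell command python3 -m handwheel 'ROWS' [FORCE]. ROWS is JSON, a list of rows, each a list of 7 numbers: the shift along the tool's x, y, z in units of 0.25 m (1.0 is 0.25 m), then the turn, a rotation vector about the tool's x, y, z in units of pi rad (1.0 is pi rad), then the opening, from 0 (shut) to 1 (fully open). In form: [[tx, ty, tz, wx, wy, wz, claw], ...]. A call has 1 to 8 rows; each row shifts and turns the commanded pose from where the row before left it, along the tool's axes as they then stand; what a row does not reach is not made up. A row lasts 1/8 s, in which the tool goes at most 62.5 mm and 10.7 degrees, less where a joint would pass 70% of its speed; a pose out of reach is approached as far as the arm can. A call with a number of a shift or a turn outside -1 to 1 is refused whole. A call with a gripper value outside its range is refused whole. The fingers move at their own pace and stop on an object; FORCE is the grip in N (left out, the last holds). Time passes only in rows, so rows that do not move let the fingers close. It gives the time, the measured TCP pose, the force and the opening at its end, in the units of the state.
- env.sense(): the state, without advancing time (a new reading comes with each control period).
- env.capture(name): name is "scene" or "top" or "wrist"; returns a dict with "image" (400x640x3 uint8, red, green, blue), "camera_matrix" (3x3 intrinsics, pixels), "cam_to_world" (4x4, takes a point from camera to world coordinates); the wrist camera has in their place "T_tool_cam" (4x4, takes a point from camera to tool coordinates, whose origin is the TCP and whose axes are the flange's). Camera axes: x right, y down, z forward; pixel columns grow to the right and rows downward; lengths in m; the calibration is good to about 2 mm. A picture is of the moment at which its call begins: read the wrist's pose just before it. There is no depth.
- env.job_done(): hands the job in, once; it reports no verdict.
The state is a dict: "t": time; "joint_pos": joint angles; "qd": joint speeds; "joint_torque": joint torques, N m; "ee_pos": TCP position; "tcp_rot": TCP orientation; "contact_force": force on the tool from outside, world axes, zero at the start; "moment": the same for the moment, N m; "gripper_width": finger opening in m.
Only numpy, scipy, OpenCV 4.12 (cv2) and the standard library are available. Lean on these libraries where they do the work, as an engineer would, in place of code of your own. Each camera call takes 0.05 s, during which the arm holds its last target. There are 200 camera calls.

## Working session

There is one attempt and no reset: what is moved stays moved. The work goes in short steps, Python scripts to look and compute and a shell command to move; the robot and the scene stay as the last step left them, time stands still between calls to the robot, and variables do not carry over. Pictures are saved under pics/ and viewed, about 8 in all and at most 12, crops included, and the job is handed in when it is done.

```bash
mkdir -p pics
cat > h.py <<'E'
import numpy as np, cv2
from station import env
from scipy.spatial.transform import Rotation as R
def snap(n,f):
    s=env.sense(); c=env.capture(n)
    T=c.get("cam_to_world")
    if T is None:
        W=np.eye(4);W[:3,:3]=R.from_quat(s["tcp_rot"]).as_matrix();W[:3,3]=s["ee_pos"];T=W@np.array(c["T_tool_cam"])
    K=np.array(c["camera_matrix"]);np.savez(f+".npz",K=K,T=np.array(T))
    cv2.imwrite("pics/"+f+".png",c["image"][:,:,::-1]);return c["image"]
def ray(f,u,v):
    d=np.load(f+".npz");K,T=d["K"],d["T"]
    r=T[:3,:3]@np.linalg.solve(K,[u,v,1.]);return T[:3,3],r
def atz(f,u,v,z):
    o,r=ray(f,u,v);return o+r*(z-o[2])/r[2]
def proj(f,p):
    d=np.load(f+".npz");q=np.linalg.inv(d["T"])@np.append(p,1);q=d["K"]@q[:3];return q[:2]/q[2]
def tri(obs):
    A=np.zeros((3,3));b=np.zeros(3)
    for f,u,v in obs:
        o,r=ray(f,u,v);r/=np.linalg.norm(r);M=np.eye(3)-np.outer(r,r);A+=M;b+=M@o
    return np.linalg.solve(A,b)
E
python3 - <<'E'
from h import *
snap("scene","s1");snap("top","t1")
s=env.sense();print(s["t"],s["ee_pos"],s["tcp_rot"],s["contact_force"],s["gripper_width"])
print(R.from_quat(s["tcp_rot"]).as_matrix().round(3))
for f in("s1","t1"):
    d=np.load(f+".npz");print(d["K"].round(1).tolist(),d["T"].round(3).tolist())
E
```

```text
0.1 [0.23108845 0.68633563 0.19834655] [ 1.61633898e-01  9.86850267e-01 -1.01123324e-03 -1.02890334e-04] [ 0.42075939 -0.03637533 -0.20370004] 0.08538723274412735
[[-0.948  0.319 -0.001]
 [ 0.319  0.948 -0.002]
 [-0.    -0.002 -1.   ]]
[[375.2, 0.0, 325.2], [0.0, 375.2, 200.9], [0.0, 0.0, 1.0]] [[0.524, 0.53, -0.667, 1.232], [0.852, -0.312, 0.421, -0.452], [0.015, -0.788, -0.615, 0.779], [0.0, 0.0, 0.0, 1.0]]
[[367.2, 0.0, 317.2], [0.0, 367.2, 196.9], [0.0, 0.0, 1.0]] [[0.02, -0.988, 0.151, 0.336], [-1.0, -0.019, 0.009, -0.007], [-0.007, -0.151, -0.988, 1.072], [0.0, 0.0, 0.0, 1.0]]
```

View pics/s1.png

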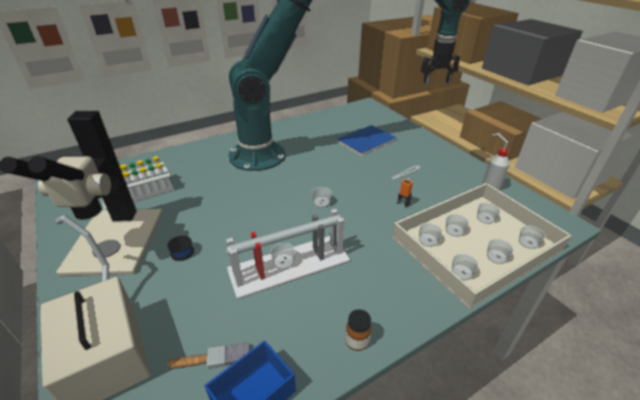

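View pics/t1.png

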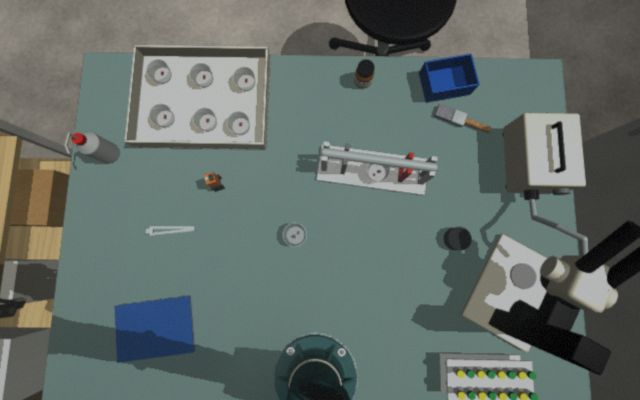

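The scene view shows the counter at about (405,190) and the red post at (258,257). In the top view the counter is at (212,181), the red post at (405,168) and the grey post at (333,160). I'll enlarge crops of both.

Run:
```python
import cv2,numpy as np
s=cv2.imread("pics/s1.png");t=cv2.imread("pics/t1.png")
def c(i,x,y,w,h,W,H):return cv2.resize(i[y:y+h,x:x+w],(W,H),interpolation=cv2.INTER_CUBIC)
a=np.hstack([c(t,192,161,40,40,280,280),c(t,312,135,130,70,520,280)])
b=np.hstack([c(s,385,170,40,40,280,280),c(s,222,210,130,80,520,320)[:280]])
cv2.imwrite("pics/c1.png",np.vstack([a,b]))
```

```text
(no output)
```

View pics/c1.png

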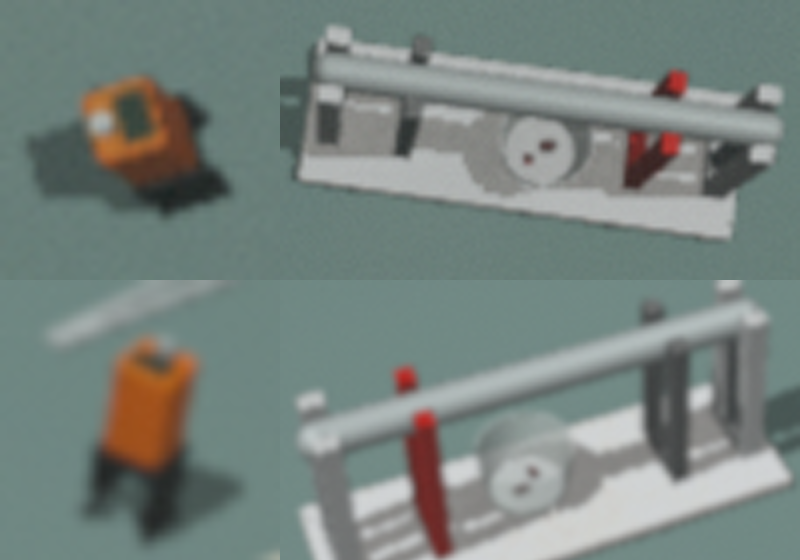

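Run:
```python
from h import *
T=lambda x,y:(192+x/7,161+y/7)
Tb=lambda x,y:(312+(x-280)/4,135+y/4)
S=lambda x,y:(385+x/7,170+(y-280)/7)
Sb=lambda x,y:(222+(x-280)/4,210+(y-280)/4)
c=[(82,98),(155,78),(172,145),(102,166)]
P=[atz("t1",*T(*q),.0925) for q in c];P=np.array(P);print("top",P.round(4),P.mean(0))
print("tri", tri([("t1",*T(127,122)),("s1",*S(157,352))]))
print("feet scene",atz("s1",*S(95,510),0),atz("s1",*S(152,540),0))
print("feet top",[atz("t1",*T(*q),0.005) for q in [(150,190),(228,188),(205,110)]])
L=atz("t1",*Tb(318,65),.12);Rr=atz("t1",*Tb(780,128),.12);print("bar top",L,Rr,np.linalg.norm(L-Rr))
L2=atz("s1",*Sb(305,438),.12);R2=atz("s1",*Sb(765,318),.12);print("bar scene",L2,R2,np.linalg.norm(L2-R2))
print("red",[atz("t1",*Tb(*q),.134) for q in [(678,78),(670,145)]],"sc",[atz("s1",*Sb(*q),.134) for q in [(404,376),(424,420)]])
print("grey",[atz("t1",*Tb(*q),.134) for q in [(420,45),(413,97)]],"sc",[atz("s1",*Sb(*q),.134) for q in [(652,308),(678,345)]])
print("stagecup",atz("t1",*Tb(540,150),.013),"benchcup",atz("t1",293,236,0),"spool",atz("t1",458,239,.02),"forceps",atz("t1",148,231,0),atz("t1",194,229,0))
```

```text
top [[0.5402 0.3133 0.0925]
 [0.5487 0.2853 0.0925]
 [0.5222 0.277  0.0925]
 [0.5134 0.3037 0.0925]] [0.53114347 0.29484832 0.0925    ]
tri [0.53203866 0.29672386 0.09431286]
feet scene [0.52238065 0.28769336 0.        ] [0.55394154 0.29600916 0.        ]
feet top [array([0.51939094, 0.31050464, 0.005     ]), array([0.52086977, 0.27758367, 0.005     ]), array([0.55424116, 0.28930822, 0.005     ])]
bar top [ 0.6050686  -0.00666978  0.12      ] [ 0.56762022 -0.3133123   0.12      ] 0.30892073077574717
bar scene [ 0.56215137 -0.30589539  0.12      ] [ 0.61183387 -0.00246182  0.12      ] 0.30747403540851276
red [array([ 0.59661187, -0.24300749,  0.134     ]), array([ 0.55153419, -0.23696048,  0.134     ])] sc [array([ 0.55623354, -0.23724654,  0.134     ]), array([ 0.59847165, -0.24217642,  0.134     ])]
grey [array([ 0.61592862, -0.0736528 ,  0.134     ]), array([ 0.58060912, -0.06933941,  0.134     ])] sc [array([ 0.57851867, -0.07083069,  0.134     ]), array([ 0.61862142, -0.07495572,  0.134     ])]
stagecup [ 0.57381616 -0.17113952  0.013     ] benchcup [0.38356699 0.07149658 0.        ] spool [ 0.38345396 -0.3989087   0.02      ] forceps [0.38973269 0.49533703 0.        ] [0.39819386 0.36119276 0.        ]
```

```bash
python3 -m handwheel '[[-0.164,-0.11,0,0,0,0,1],[-0.164,-0.11,0,0,0,0,1],[-0.164,-0.11,0,0,0,0,1],[-0.164,-0.11,0,0,0,0,1],[-0.164,-0.11,0,0,0,0,1],[-0.164,-0.11,0,0,0,0,1],[-0.164,-0.11,0,0,0,0,1],[-0.164,-0.11,0,0,0,0,1]]' 80
python3 -m handwheel '[[-0.164,-0.11,0,0,0,0,1],[-0.164,-0.11,0,0,0,0,1],[0,0,0,0,0,0.05,1],[0,0,0,0,0,0.05,1],[0,0,0,0,0,0.05,1],[0,0,0,0,0,0.05,1],[0,0,0,0,0,0.05,1],[0,0,0,0,0,0.05,1]]'
python3 - <<'E'
from h import *
import cv2
snap("wrist","w1")
s=env.sense();print(s["joint_pos"]);m=R.from_quat(s["tcp_rot"]).as_matrix();print(m.round(3),s["ee_pos"])
print(proj("w1",[.5315,.295,.0925]))
E
```

```text
t: 1.1
ee_pos: [0.4726, 0.3724, 0.1991]
tcp_rot: [0.162, 0.987, -0.0, -0.0]
contact_force: [0.7, 1.0, -0.9]
gripper_width: 0.0856
t: 2.1
ee_pos: [0.5317, 0.2955, 0.199]
tcp_rot: [0.594, 0.804, -0.0, -0.0]
contact_force: [0.7, -0.5, 0.0]
gripper_width: 0.0853
[-0.8239724   0.46283819  0.33631891  1.89074719 -0.20227176  0.8220185
 -0.08643599]
[[-0.291  0.957 -0.001]
 [ 0.957  0.291 -0.001]
 [-0.    -0.001 -1.   ]] [0.53166222 0.29562886 0.19890296]
[315.92638739 187.85965174]
```

View pics/w1.png

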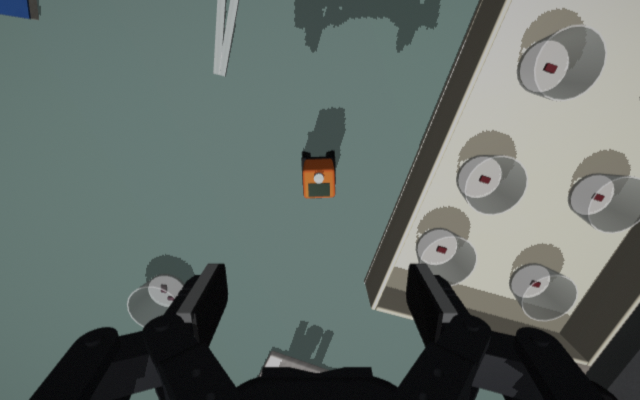

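The counter is well centred: its top face is centred at (319.5,184.5) and square to the jaws within about 2°. Its clip arms lie on either side along the jaw axis.

Run:
```python
from h import *
p=atz("w1",319.5,184.5,.0925);print(p)
m=R.from_quat(env.sense()["tcp_rot"]).as_matrix();print(m.T@(p-env.sense()["ee_pos"]))
a=atz("w1",305,199,.0925);b=atz("w1",335,198,.0925);d=b-a;print(np.degrees(np.arctan2(d[1],d[0])),np.linalg.norm(d))
i=cv2.imread("pics/w1.png");h=cv2.cvtColor(i,cv2.COLOR_BGR2HSV)
mk=((h[...,0]<18)&(h[...,1]>180)&(h[...,2]>100)).astype(np.uint8);mk[:140]=0;mk[210:]=0;mk[:,:290]=0;mk[:,345:]=0
c=max(cv2.findContours(mk,0,2)[0],key=cv2.contourArea);print(cv2.boundingRect(c),cv2.minAreaRect(c))
```

```text
[0.53371137 0.29908305 0.0925    ]
[0.00275334 0.00307471 0.10639871]
19.139920610999365 0.028236110254116934
(303, 169, 32, 27) ((318.5, 182.0), (26.0, 31.0), 90.0)
```

```bash
python3 -m handwheel '[[0.008,0.008,0.1,0,0,0,1],[0,0,0.1,0,0,0,1],[0,0,0.1,0,0,0,1],[0,0,0.1,0,0,0,1],[0,0,0.1,0,0,0,1],[0,0,0.06,0,0,0,1],[0,0,0.035,0,0,0,1],[0,0,0,0,0,0,1]]' 80
python3 -m handwheel '[[0,0,0,0,0,0,0],[0,0,0,0,0,0,0],[0,0,0,0,0,0,0],[0,0,0,0,0,0,0],[0,0,0,0,0,0,0],[0,0,0,0,0,0,0],[0,0,0,0,0,0,0],[0,0,0,0,0,0,0]]' 80
python3 -c "
from h import *
snap('wrist','w2');print(env.sense()['contact_force'])"
```

```text
t: 3.15
ee_pos: [0.5334, 0.2981, 0.0504]
tcp_rot: [0.592, 0.806, -0.0, -0.0]
contact_force: [0.5, -0.1, 0.9]
gripper_width: 0.0852
t: 4.15
ee_pos: [0.534, 0.2984, 0.0515]
tcp_rot: [0.592, 0.806, 0.001, 0.0]
contact_force: [-1.5, 0.3, 5.8]
gripper_width: 0.0275
[-0.53994656  0.20509721  5.52915654]
```

View pics/w2.png

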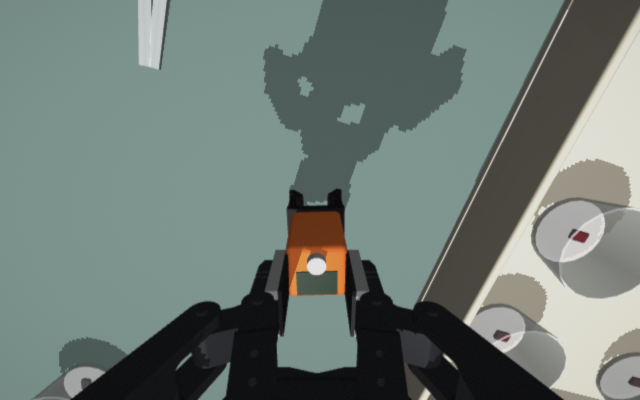

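Gripped: the counter body sits between the pads, with its top face at rows ~250–295 and columns 289–346. Next I'll lift it and measure its offset from the TCP.

```bash
python3 -m handwheel '[[0,0,-0.1,0,0,0,0],[0,0,-0.15,0,0,0,0],[0,0,-0.15,0,0,0,0],[0,0,-0.15,0,0,0,0],[0,0,-0.15,0,0,0,0],[0,0,-0.1,0,0,0,0],[0,0,0,0,0,0,0]]' 80
python3 - <<'E'
from h import *
s=env.sense();m=R.from_quat(s["tcp_rot"]).as_matrix()
for v in(250,272.5,295):print(m.T@(atz("w2",317,v,.0925)-[.534,.2984,.0515]))
i=cv2.imread("pics/w2.png");print(i[236:300:3,305,::-1].tolist())
print(s["ee_pos"],s["contact_force"])
snap("wrist","w3")
# target for mid: bar frame
u=np.array([.598-.5755,-.072+.240]);u/=np.linalg.norm(u);print(u,np.degrees(np.arctan2(m[1,1],m[0,1])))
E
```

```text
t: 5.08
ee_pos: [0.5346, 0.2987, 0.2523]
tcp_rot: [0.592, 0.806, 0.002, 0.001]
contact_force: [-0.2, 0.8, -1.2]
gripper_width: 0.0275
[ 0.01364366  0.00078993 -0.04098115]
[ 0.00134505  0.00078976 -0.04099562]
[-0.01162898  0.00078957 -0.04101089]
[[102, 50, 21], [103, 51, 23], [103, 50, 22], [111, 54, 24], [178, 88, 42], [221, 123, 62], [222, 147, 72], [222, 148, 73], [222, 147, 72], [222, 148, 72], [222, 148, 72], [221, 146, 71], [72, 69, 55], [77, 90, 78], [77, 90, 79], [76, 89, 78], [75, 89, 77], [76, 89, 77], [74, 87, 76], [77, 88, 75], [141, 140, 123], [125, 149, 144]]
[0.53462418 0.29865119 0.25229048] [-0.15618938  0.77227089 -1.17894313]
[0.13274336 0.99115044] 17.393665178914176
```

```bash
python3 -m handwheel '[[0,0,0,0,0,0.047,0],[0,0,0,0,0,0.047,0],[0,0,0,0,0,0.046,0],[-0.12,0.03,0,0,0,0,0],[-0.177,0.045,0,0,0,0,0],[-0.177,0.045,0,0,0,0,0],[-0.177,0.045,0,0,0,0,0],[-0.177,0.045,0,0,0,0,0]]' 80
python3 -m handwheel '[[-0.177,0.045,0,0,0,0,0],[-0.177,0.045,0,0,0,0,0],[-0.177,0.045,0,0,0,0,0],[-0.177,0.045,0,0,0,0,0],[-0.177,0.045,0,0,0,0,0],[-0.12,0.03,0,0,0,0,0],[-0.06,0.015,0,0,0,0,0],[0,0,0,0,0,0,0]]' 80
python3 - <<'E'
from h import *
s=env.sense();m=R.from_quat(s["tcp_rot"]).as_matrix();print(m.round(4),s["contact_force"])
snap("wrist","w4")
E
```

```text
t: 6.12
ee_pos: [0.5559, 0.0844, 0.2485]
tcp_rot: [0.754, 0.657, -0.002, -0.001]
contact_force: [0.9, -0.8, -1.4]
gripper_width: 0.0272
t: 7.12
ee_pos: [0.5873, -0.1873, 0.2494]
tcp_rot: [0.754, 0.657, -0.001, -0.001]
contact_force: [0.4, -0.1, -0.6]
gripper_width: 0.0278
[[ 1.374e-01  9.905e-01 -2.200e-03]
 [ 9.905e-01 -1.374e-01  3.000e-04]
 [ 0.000e+00 -2.300e-03 -1.000e+00]] [ 0.37257988 -0.07445569 -0.64499597]
```

View pics/w4.png

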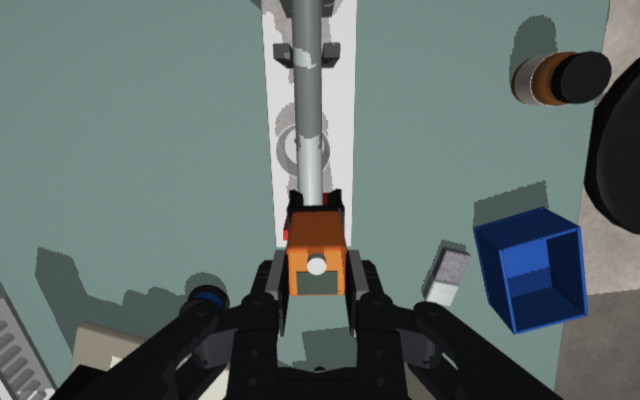

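The bar runs from about (307,20) to (311,185), and the grey post's top pads are at (283,54) and (333,50). The red post is half hidden behind the counter at rows ~195–235. I overshot towards red by about 3 cm. I'll enlarge the bar.

Run:
```python
import cv2
i=cv2.imread("pics/w4.png")[0:210,250:370]
cv2.imwrite("pics/c4.png",cv2.resize(i,None,fx=2.85*1.75/1.75,fy=2.85,interpolation=cv2.INTER_CUBIC) if 0 else cv2.resize(i,(480,600) if 0 else (600,600*210//210),interpolation=cv2.INTER_CUBIC))
```

```text
(no output)
```

View pics/c4.png

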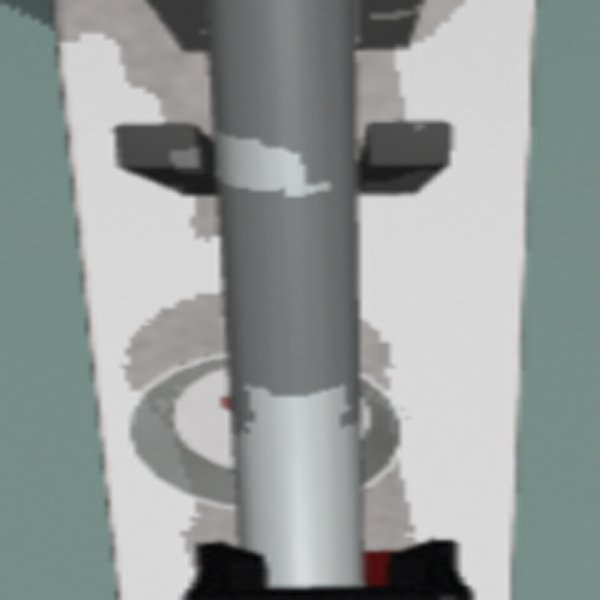

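Run:
```python
from h import *
s=env.sense();m=R.from_quat(s["tcp_rot"]).as_matrix();e=np.array(s["ee_pos"])
f=lambda x,y,z:atz("w4",250+x/5,y*.35,z)
P=[]
for y,a,b in[(100,214,358),(300,228.5,360.5),(520,242,364)]:
    A=f(a,y,.12);B=f(b,y,.12);p=(A+B)/2;P.append(p);print("bar",p,"w",np.linalg.norm(A-B),"tool",m.T@(p-e))
d=P[0]-P[-1];print("bar ang",np.degrees(np.arctan2(d[1],d[0])),"toolx",np.degrees(np.arctan2(m[1,0],m[0,0])))
g=[f(115,143,.134),f(452,143,.134)];print("grey",(g[0]+g[1])/2,np.linalg.norm(g[0]-g[1]), m.T@((g[0]+g[1])/2-e))
r=[f(366,552,.134)];print("red edge",r,m.T@(r[0]-e))
# clip arms in tool coords: y at image
for u in(289,345):print("clip/body edge y",(m.T@(atz("w4",u,252,e[2]+.041)-e)))
```

```text
bar [ 0.59692354 -0.05691933  0.12      ] w 0.0248556174272374 tool [ 0.12874406 -0.00791708  0.12969292]
bar [ 0.58994577 -0.11440998  0.12      ] w 0.02436776287030276 tool [ 0.0708381  -0.00704586  0.12962707]
bar [ 0.58088871 -0.18762159  0.12      ] w 0.024386048929246923 tool [-0.00292558 -0.00610603  0.12954356]
bar ang 83.00578203715246 toolx 82.21761350411074
grey [ 0.5949698  -0.07010174  0.134     ] 0.05628621191804722 [ 0.11543397 -0.00809854  0.11567858]
red edge [array([ 0.59218395, -0.19648814,  0.134     ])] [-0.0101655   0.00625503  0.11550839]
clip/body edge y [ 0.01113427 -0.01309352 -0.04095909]
clip/body edge y [ 0.01111647  0.01358627 -0.04101767]
```

```bash
python3 -m handwheel '[[0.063,-0.012,0,0,0,-0.0045,0],[0.064,-0.012,0,0,0,0,0],[0,0,0.08,0,0,0,0],[0,0,0.08,0,0,0,0],[0,0,0.08,0,0,0,0],[0,0,0.04,0,0,0,0],[0,0,0.014,0,0,0,0],[0,0,0,0,0,0,0]]' 80
python3 - <<'E'
from h import *
snap("wrist","w5");snap("scene","s5");snap("top","t5")
s=cv2.imread("pics/s5.png");w=cv2.imread("pics/w5.png")
print(env.sense()["ee_pos"],env.sense()["contact_force"])
cv2.imwrite("pics/c5.png",np.vstack([np.hstack([cv2.resize(w[100:300,250:380],(390,600),interpolation=cv2.INTER_CUBIC),cv2.resize(s[170:300,235:320],(392,600),interpolation=cv2.INTER_CUBIC)])]))
E
```

```text
t: 8.18
ee_pos: [0.5866, -0.1544, 0.1776]
tcp_rot: [0.749, 0.663, 0.0, 0.0]
contact_force: [-0.2, -1.0, -0.5]
gripper_width: 0.0275
[ 0.58677767 -0.15494895  0.17792569] [ 0.24570154  0.85638969 -0.42747789]
```

View pics/c5.png

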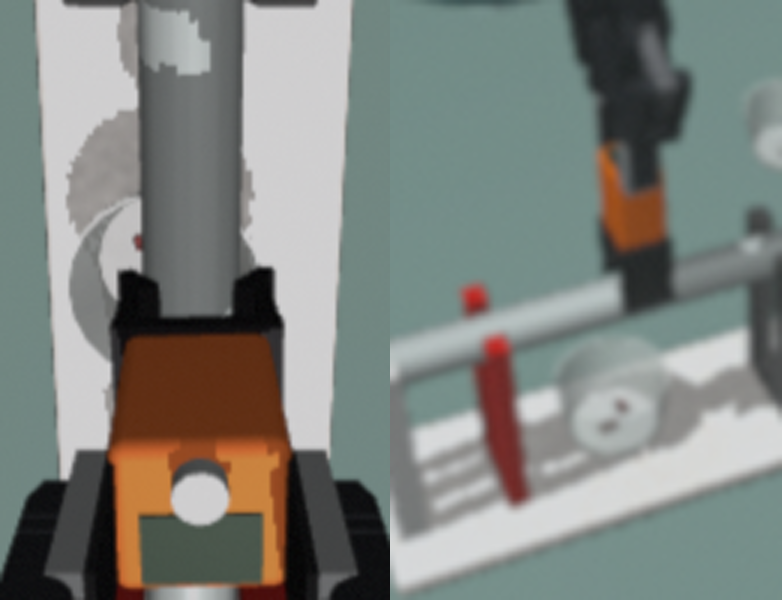

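The picture shows the clip straddling the bar line, midway between the posts. The arms' midpoint is at crop x≈197 and the bar centre at ≈192, so the clip is about 1.5 mm off; I'll correct this and start descending.

```bash
python3 -m handwheel '[[0,-0.006,0,0,0,0,0],[0,0,0.02,0,0,0,0],[0,0,0.02,0,0,0,0],[0,0,0.016,0,0,0,0],[0,0,0.012,0,0,0,0],[0,0,0,0,0,0,0]]' 80; python3 -m handwheel '[[0,0,0.012,0,0,0,0],[0,0,0.012,0,0,0,0],[0,0,0,0,0,0,0]]' 80
```

```text
t: 9.07
ee_pos: [0.585, -0.1547, 0.1602]
tcp_rot: [0.749, 0.663, 0.0, 0.0]
contact_force: [-0.1, -0.6, 3.1]
gripper_width: 0.027
t: 9.45
ee_pos: [0.5851, -0.1548, 0.1544]
tcp_rot: [0.749, 0.663, 0.0, 0.0]
contact_force: [-1.7, 0.7, 5.3]
gripper_width: 0.0277
```

```bash
python3 -m handwheel '[[0,0,0.012,0,0,0,0],[0,0,0.012,0,0,0,0],[0,0,0,0,0,0,0]]' 80; python3 -m handwheel '[[0,0,0.012,0,0,0,0],[0,0,0.012,0,0,0,0],[0,0,0,0,0,0,0]]' 80
```

```text
t: 9.82
ee_pos: [0.5852, -0.1549, 0.1488]
tcp_rot: [0.749, 0.663, 0.0, 0.0]
contact_force: [-0.8, -0.0, 7.6]
gripper_width: 0.0278
t: 10.2
ee_pos: [0.5853, -0.1551, 0.1431]
tcp_rot: [0.749, 0.662, 0.0, 0.001]
contact_force: [-0.7, 0.4, 9.1]
gripper_width: 0.0279
```

```bash
python3 -m handwheel '[[0,0,0.012,0,0,0,0],[0,0,0,0,0,0,0]]' 80
```

```text
t: 10.45
ee_pos: [0.5853, -0.1551, 0.1401]
tcp_rot: [0.749, 0.662, 0.0, 0.001]
contact_force: [-0.5, 0.2, 8.7]
gripper_width: 0.0278
```

```bash
python3 -m handwheel '[[0,0,0.012,0,0,0,0],[0,0,0,0,0,0,0]]' 80
```

```text
t: 10.7
ee_pos: [0.5844, -0.1546, 0.1358]
tcp_rot: [0.749, 0.663, -0.0, -0.0]
contact_force: [-0.5, -0.4, 5.3]
gripper_width: 0.0276
```

```bash
python3 -m handwheel '[[0,0,0.012,0,0,0,0],[0,0,0,0,0,0,0]]' 80
```

```text
t: 10.95
ee_pos: [0.5845, -0.1547, 0.1334]
tcp_rot: [0.749, 0.663, -0.0, -0.0]
contact_force: [-0.7, -0.3, 6.1]
gripper_width: 0.0276
```

```bash
python3 -m handwheel '[[0,0,0.012,0,0,0,0],[0,0,0,0,0,0,0]]' 80
```

```text
t: 11.2
ee_pos: [0.5846, -0.1546, 0.1306]
tcp_rot: [0.749, 0.663, -0.0, -0.0]
contact_force: [-1.3, 0.1, 7.6]
gripper_width: 0.0276
```

It snapped: the push fell from 9 N to 5.3 N, then rose at the bar's own spring rate. At 7.6 N the seat is within 1 mm of the bar axis. Next I'll ease up to the bar's rest height and check.

```bash
python3 -m handwheel '[[0,0,-0.016,0,0,0,0],[0,0,-0.016,0,0,0,0],[0,0,-0.016,0,0,0,0],[0,0,-0.016,0,0,0,0],[0,0,0,0,0,0,0]]' 80
python3 - <<'E'
from h import *
print(env.sense()["ee_pos"],env.sense()["contact_force"])
snap("wrist","w6");snap("scene","s6")
s=cv2.imread("pics/s6.png");w=cv2.imread("pics/w6.png")
cv2.imwrite("pics/c6.png",np.hstack([cv2.resize(w[100:300,250:380],(390,600),interpolation=cv2.INTER_CUBIC),cv2.resize(s[170:300,235:320],(392,600),interpolation=cv2.INTER_CUBIC)]))
E
```

```text
t: 11.82
ee_pos: [0.5846, -0.1546, 0.1463]
tcp_rot: [0.749, 0.663, -0.0, -0.0]
contact_force: [-1.4, 0.0, 1.6]
gripper_width: 0.0276
[ 0.58455432 -0.15457006  0.14633563] [-1.40450866  0.00333278  1.61027115]
```

View pics/c6.png

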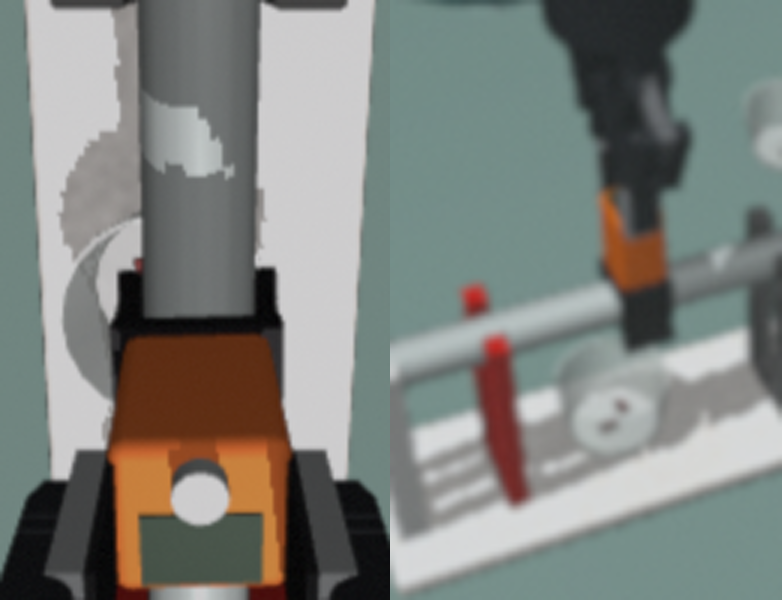

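The clip is home on the bar, arms around it on both sides. Now I'll slide towards the red post (−tool x), about 65 mm expected.

```bash
python3 -m handwheel '[[-0.02,0,0,0,0,0,0],[-0.03,0,0,0,0,0,0],[-0.03,0,0,0,0,0,0],[-0.03,0,0,0,0,0,0]]' 80; python3 -m handwheel '[[-0.03,0,0,0,0,0,0],[-0.03,0,0,0,0,0,0],[-0.03,0,0,0,0,0,0],[-0.015,0,0,0,0,0,0],[0,0,0,0,0,0,0]]' 80
```

```text
t: 12.42
ee_pos: [0.5814, -0.1821, 0.1461]
tcp_rot: [0.749, 0.663, 0.0, -0.0]
contact_force: [0.2, 4.5, 0.8]
gripper_width: 0.0273
t: 13.05
ee_pos: [0.578, -0.209, 0.1462]
tcp_rot: [0.749, 0.662, -0.0, 0.0]
contact_force: [-0.8, 2.8, 1.3]
gripper_width: 0.0277
```

```bash
python3 -m handwheel '[[-0.008,0,0,0,0,0,0],[-0.008,0,0,0,0,0,0]]' 80; python3 -m handwheel '[[-0.006,0,0,0,0,0,0],[-0.006,0,0,0,0,0,0]]' 80
```

```text
t: 13.3
ee_pos: [0.5777, -0.2112, 0.1461]
tcp_rot: [0.749, 0.663, 0.0, -0.0]
contact_force: [-0.2, 4.7, 1.8]
gripper_width: 0.0273
t: 13.55
ee_pos: [0.5773, -0.2147, 0.1461]
tcp_rot: [0.749, 0.663, 0.0, -0.0]
contact_force: [0.4, 3.5, 1.8]
gripper_width: 0.0277
```

```bash
python3 -m handwheel '[[-0.004,0,0,0,0,0,0],[-0.004,0,0,0,0,0,0]]' 80
```

```text
t: 13.8
ee_pos: [0.5771, -0.2168, 0.1461]
tcp_rot: [0.749, 0.663, 0.0, -0.0]
contact_force: [0.6, 4.2, 1.5]
gripper_width: 0.0274
```

```bash
python3 -m handwheel '[[-0.004,0,0,0,0,0,0],[0,0,0,0,0,0,0]]' 80
```

```text
t: 14.05
ee_pos: [0.5769, -0.2181, 0.1462]
tcp_rot: [0.749, 0.663, -0.0, 0.0]
contact_force: [-0.8, 4.4, 1.7]
gripper_width: 0.028
```

```bash
python3 -m handwheel '[[-0.004,0,0,0,0,0,0],[0,0,0,0,0,0,0]]' 80
```

```text
t: 14.3
ee_pos: [0.5768, -0.2189, 0.1462]
tcp_rot: [0.749, 0.663, -0.0, 0.0]
contact_force: [-0.2, 3.5, 2.0]
gripper_width: 0.0275
```

```bash
python3 -m handwheel '[[-0.004,0,0,0,0,0,0],[0,0,0,0,0,0,0]]' 80
```

```text
t: 14.55
ee_pos: [0.5768, -0.2192, 0.1462]
tcp_rot: [0.749, 0.663, 0.0, -0.0]
contact_force: [0.6, 5.4, 1.7]
gripper_width: 0.0272
```

```bash
python3 -m handwheel '[[-0.004,0,0,0,0,0,0],[0,0,0,0,0,0,0]]' 80
```

```text
t: 14.8
ee_pos: [0.5768, -0.2194, 0.1462]
tcp_rot: [0.749, 0.663, 0.001, -0.001]
contact_force: [-0.1, 6.1, 2.7]
gripper_width: 0.0273
```

```bash
python3 -m handwheel '[[-0.004,0,0,0,0,0,0],[0,0,0,0,0,0,0]]' 80
```

```text
t: 15.05
ee_pos: [0.5768, -0.2195, 0.1462]
tcp_rot: [0.749, 0.663, 0.001, -0.001]
contact_force: [-0.4, 7.3, 2.7]
gripper_width: 0.0275
```

```bash
python3 -m handwheel '[[-0.004,0,0,0,0,0,0],[0,0,0,0,0,0,0]]' 80
python3 - <<'E'
from h import *
snap("wrist","w7");snap("scene","s7")
s=cv2.imread("pics/s7.png");w=cv2.imread("pics/w7.png")
cv2.imwrite("pics/c7.png",np.hstack([cv2.resize(w[180:340,250:380],(390,480),interpolation=cv2.INTER_CUBIC),cv2.resize(s[210:290,235:303],(408,480),interpolation=cv2.INTER_CUBIC)]))
E
```

```text
t: 15.3
ee_pos: [0.5768, -0.2198, 0.1462]
tcp_rot: [0.749, 0.663, 0.001, -0.002]
contact_force: [0.5, 8.7, 3.5]
gripper_width: 0.0275
```

View pics/c7.png

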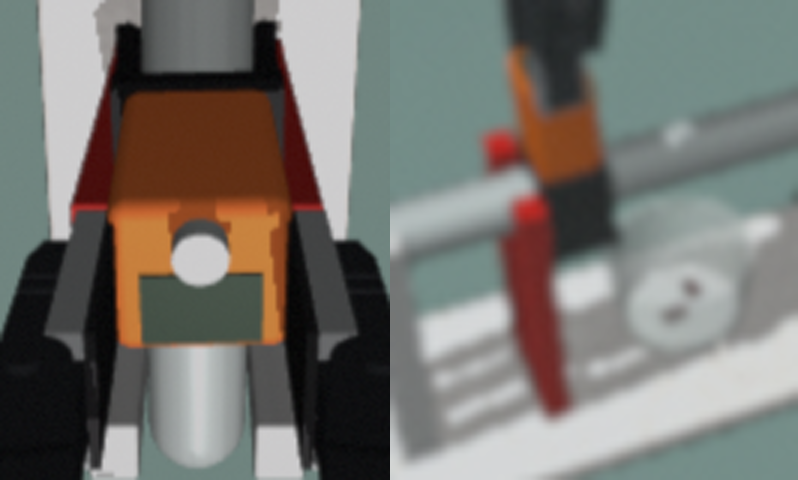

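The counter is butted: it has stalled at y=-0.2195, the force is climbing 1.2 N/mm, and the picture shows the clip against the red post. I'll relax the push, release and retreat straight up.

```bash
python3 -m handwheel '[[0.006,0,0,0,0,0,0],[0.006,0,0,0,0,0,0],[0,0,0,0,0,0,0]]' 80; python3 -m handwheel '[[0,0,0,0,0,0,1],[0,0,0,0,0,0,1],[0,0,0,0,0,0,1],[0,0,0,0,0,0,1],[0,0,0,0,0,0,1],[0,0,0,0,0,0,1],[0,0,0,0,0,0,1]]' 20
```

```text
t: 15.78
ee_pos: [0.5768, -0.2193, 0.1462]
tcp_rot: [0.749, 0.663, 0.0, -0.0]
contact_force: [0.1, 5.0, 2.1]
gripper_width: 0.0273
t: 16.65
ee_pos: [0.5768, -0.2198, 0.1462]
tcp_rot: [0.749, 0.663, 0.0, 0.0]
contact_force: [-0.0, 0.3, 0.4]
gripper_width: 0.0855
```

```bash
python3 -m handwheel '[[0,0,-0.04,0,0,0,1],[0,0,-0.1,0,0,0,1],[0,0,-0.12,0,0,0,1],[0,0,-0.12,0,0,0,1],[0,0,-0.08,0,0,0,1],[0,0,0,0,0,0,1],[0,0,0,0,0,0,1]]'
python3 - <<'E'
from h import *
snap("wrist","w8");snap("scene","s8");snap("top","t8")
s=cv2.imread("pics/s8.png");w=cv2.imread("pics/w8.png");t=cv2.imread("pics/t8.png")
r=lambda i,W,H:cv2.resize(i,(W,H),interpolation=cv2.INTER_CUBIC)
cv2.imwrite("pics/c8.png",np.hstack([r(w[60:340,220:420],400,560),r(s[210:290,235:292],400,560)]))
E
```

```text
t: 17.52
ee_pos: [0.5762, -0.2194, 0.2606]
tcp_rot: [0.749, 0.663, -0.0, -0.0]
contact_force: [-0.5, 0.6, 0.5]
gripper_width: 0.0853
```

View pics/c8.png

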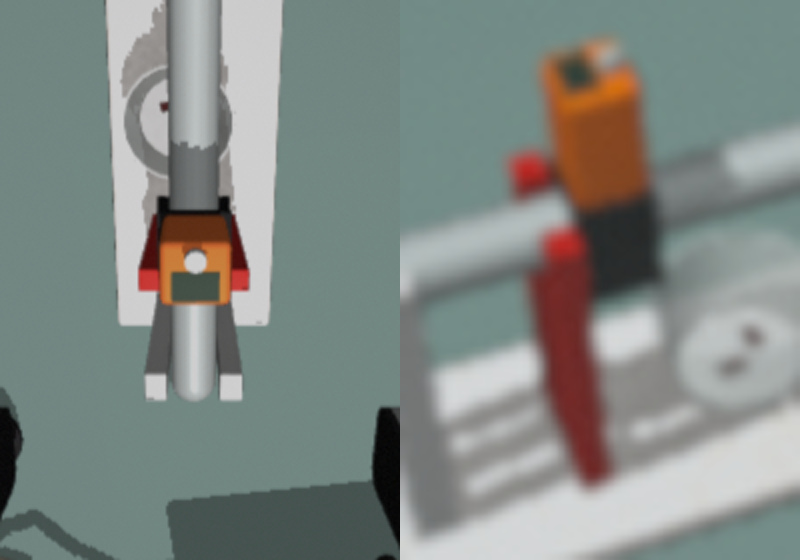

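Run:
```python
from h import *
m=R.from_quat(env.sense()["tcp_rot"]).as_matrix();e=np.array(env.sense()["ee_pos"])
f=lambda x,y,z:m.T@(atz("w8",220+x/2,60+y/2,z)-e)
print("red back/front",f(149,267,.134),f(149,290,.134),f(240,290,.134))
print("top face",f(195,243,.1885),f(195,303,.1885),"clip far edge",f(195,198,.13))
a=cv2.absdiff(cv2.imread("pics/t1.png"),cv2.imread("pics/t8.png")).max(2)
for n,(x,y,w,h) in dict(bench=(280,222,28,28),spool=(443,225,30,28),forceps=(143,222,55,16),stage=(364,163,26,20)).items():print(n,a[y:y+h,x:x+w].mean(),a[y:y+h,x:x+w].max())
```

```text
red back/front [-0.0123126  -0.02177367  0.12602515] [-0.02458342 -0.02205721  0.12602186] [-0.02456582  0.02413951  0.12591962]
top face [0.01557017 0.00109499 0.0714833 ] [-0.01051397  0.00111317  0.07147493] clip far edge [0.02189554 0.00127862 0.12998506]
bench 29.00127551020408 40
spool 39.46190476190476 80
forceps 30.473863636363635 44
stage 31.83076923076923 118
```

The measured seat-to-post distance is 21.0 mm, as specified for butting. The uniform ~30 brightness difference in the top view is a lighting or exposure change, and nothing was near those objects. Handing in.

```bash
python3 -c "
from station import env
s=env.sense();print(s['t'],s['contact_force']);print(env.job_done())"
```

```text
17.675 [-1.43656752e-01 -4.99397851e-04 -6.36564154e-01]
the job is handed in; nothing more can be done
None
```

The counter is clipped fully home on the bar, butted against the red post and released, and the job was handed in at 17.7 s.

- **Pressing:** I pressed it on about midway between the posts. The highest push read at the end of a step was 9.1 N. It then fell to 5.3 N as the clip snapped and rose again at the bar's own spring rate. After the snap I pressed on to 7.6 N. I estimate the bar sank about 20 mm at most, well short of its 50 mm stops.
- **Sliding:** The slide took about 3–5 N. The counter met the red post at up to 8.7 N, and I eased off to 5 N before letting go.
- **Last checks:** The wrist and scene views show the counter upright with its clip round the bar. It measures 21.0 mm from the red post's centre, which is the butting distance. The gripper is open, about 115 mm above where it let go, with no contact force.
- **Unclear check:** My before/after comparison of the top view differed by about 30–40 grey levels at both cups, the forceps and the spool. I put this down to a change in lighting or exposure. That check therefore does not prove they stayed put, though the gripper never came near the bench cup, the forceps or the spool. The stage cup's rim stayed clear below the clip, by about 27 mm at the lowest point.

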